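# Put the dry woodcut block away and latch the carrying box

## Task

The magenta woodcut block in the slanted drying rack is dry: slide it out of the rack and lower it gently into the empty groove of the carrying box, until it stands fully home on the floor of the groove. Then swing the hinged keeper bar of the box over the blocks and down until it rests fully in its fork catch, and let go. Leave the black block in the rack, the yellow and blue blocks in the box, and everything else on the bench where they are.

Things in the scene. Friction and masses are not known exactly. Their poses are not given: they have to be found in the camera images.
- magenta_block_center (a point): Centre of the loose block to put away: plywood, 80 wide (y), 110 high (z), 9 mm thick (x), 45-90 g, magenta print area on the faces, magenta stripe on the top edge (55 mm along +z). It starts in the rack with its z axis about 32 deg from vertical, top leaning to the rack's -x side (roughly to the robot); its top 60 mm stand clear of the slats. Either of the rack's two places.
- black_block_center (a point): Centre of a like block with black ink, in the other place of the drying rack, 94 mm beside the magenta block (centre to centre). Leave it there.
- rack: Slanted drying rack, brown wood, fixed, 110 (x) by 208 mm (y); origin: centre of its underside, on the bench. Two places along y (-47 and +47 mm) in one trough between slanted slats 14.5 mm apart, so a block slides out only along its own slant. The lower slat (-x side) reaches 50 mm up the block from its foot, the upper one 26 mm.
- carrier: Plywood carrying box, fixed, 104 (x) by 200 mm (y); origin: centre of its underside, on the bench. Floor 10 mm thick. Three upright grooves along x, at y = -45, 0, +45 mm, 15 mm wide between ribs on the side walls, 88 mm long. Side walls and ribs are 75 mm high, end walls (y = +-95, 10 thick) 122 mm. Keeper pivot on the -y end wall; fork catch (cheeks 20 mm apart, up to 132 mm) on the +y one.
- groove_floor (a point): Middle of the floor of the one empty groove (10 mm above the bench; dark felt). x points along the box's y (across the groove's 15 mm width), y along the groove's length, z up. A block that is home has its centre 55 mm above this point, its x axis along this x, either way round.
- yellow_block_center (a point): Centre of a like block with yellow ink, standing in one of the other grooves of the box (its top edge 120 mm above the bench). Leave it.
- blue_block_center (a point): Centre of a like block with blue ink, standing in the third groove. Leave it.
- keeper (a joint): Angle of the keeper bar (rad): 0 = closed, level, down in its fork catch (a stop); 1.57 = upright; it starts at 2.65 to 3.0, thrown back outward beyond the -y end of the box. It stays where it is left (about 0.25 N m of friction; 1 to 2 N at the grip moves it) and must be brought down all the way.
- keeper_pivot (a point): Pivot of the keeper bar, 128 mm above the bench over the box's -y end wall. Its x axis is the hinge axis (parallel to the box's x); the bar runs from the pivot along this frame's +y, which points along the box's +y when closed; opening turns it upward about +x.
- keeper_grip (a point): Middle of the red grip sleeve of the keeper bar, 217 mm along the bar from the pivot. Sleeve 18 mm wide (along the hinge axis), 10 thick, 38 long; bar aluminium, 16 wide, 6 thick. When closed the sleeve lies outside the box, its middle 22 mm beyond the outer face of the +y end wall and 128 mm above the bench.
- tin_magenta: Ink tin with a magenta band, loose, diameter 78 mm, 48 mm high; origin under its centre. Leave it.
- tin_blue: Ink tin with a blue band, loose, diameter 78 mm, 48 mm high; origin under its centre. Leave it.
- brayer: Hand roller lying on the bench, loose, black roller 100 mm long and 40 mm thick, wooden handle. Leave it.
- ink_knife: Ink knife lying on the bench, loose, 230 mm long, black handle, steel blade. Leave it.

How it is judged:
On the way, in this order (a step that is already met when the one before it is completed fails the run):
1. the magenta block stands home in the empty groove while the keeper bar is still open (x of magenta_block_center in the frame of groove_floor between -0.006 and 0.006 m and y of magenta_block_center in the frame of groove_floor between -0.008 and 0.008 m and z of magenta_block_center in the frame of groove_floor between 0.05 and 0.06 m and angle between magenta_block_center's own z axis and vertical below 0.15 rad and value of joint keeper above 1 rad), for 0.2 s.
2. the keeper bar is swung down into its catch (value of joint keeper below 0.05 rad), for 0.2 s.
At the end, for the whole second after the job is handed in: The magenta block stands at rest on the floor of the groove that was empty (centre within 6 mm across the groove, 8 mm along it, 5 mm in height, within 0.15 rad of upright) and the keeper bar lies in its fork catch (joint below 0.05 rad) (x of magenta_block_center in the frame of groove_floor between -0.006 and 0.006 m and y of magenta_block_center in the frame of groove_floor between -0.008 and 0.008 m and z of magenta_block_center in the frame of groove_floor between 0.05 and 0.06 m and angle between magenta_block_center's own z axis and vertical below 0.15 rad and value of joint keeper below 0.05 rad and linear speed of magenta_block below 0.02 m/s); the robot touches nothing.
It fails at once if the black block is shifted more than 30 mm (distance of black_block_center from where it was at the start of the episode above 0.03 m).
It fails at once if the yellow or blue block is pulled out or shifted more than 20 mm (distance of any of yellow_block_center, blue_block_center from where it was at the start of the episode above 0.02 m).
It fails at once if the magenta block is dropped into the groove (falls faster than 0.6 m/s in it) (horizontal distance between magenta_block_center and groove_floor below 0.02 m and z of magenta_block_center in the frame of groove_floor below 0.13 m and linear speed of magenta_block above 0.6 m/s).
It fails at once if a tin, the brayer or the ink knife is shifted more than 40 mm (distance of any of tin_magenta, tin_blue, brayer, ink_knife from where it was at the start of the episode above 0.04 m).
It also fails if it takes over 64 s, if anything falls off the work surface, if the arm or the gripper's body presses on something with over 40 N, if the wrist force passes 120 N, or if a joint passes its speed limit or range.

## Robot

A 6-joint arm with a two-finger parallel gripper is mounted at the origin on the work surface. World frame = base frame: x ahead of the robot, y to its left, z up, the work surface at z = 0. Lengths are in m, angles in rad, forces in N, time in s.
With the tool pointing down it reaches from about 0.3 to 0.775 m from the base axis. Payload 14.6 kg.
Tool frame: the origin (TCP) lies midway between the tips of the shut fingers; the grasp point (between the pads) lies 19 mm behind it; z points along the fingers, y is the line along which they close (so a half turn about z gives the same grasp; the last joint's range is limited). The gripper opens to 85 mm and grips with 20 to 120 N. Pads are 22 mm wide; open, the fingers measure 114 mm over their backs; the gripper's body (76 mm by 85 mm) begins 54 mm behind the grasp point. The pads swing forward as they close: fully open they stand 13 mm farther back than shut.
Start: joints at [1.104, 0.3, 1.521, -0, 1.321, -0.067], TCP at [0.214, 0.507, 0.231] pointing down, gripper open.
Joint ranges: [-3.03, 3.03], [-0.79, 2.21], [0.23, 2.52], [-1.04, 4.18], [0, 3.07], [-2.55, 2.55]. Speed limits (rad/s): [2.22, 2.22, 2.57, 3.14, 3.14, 3.14].

## Interface

Orientations are given as a unit quaternion [w, x, y, z].
In Python, from cell import status, camera, bot, nets gives the robot as it stands. The module is installed in compiled form; this text tells all that it offers.
- The arm moves only by the tool servo_tool, never from a script. Its arguments are lists of equal length, an entry for each row: "xyz": the shift along the tool's x, y, z in cm, a list of three; "angular": the turn, a rotation vector about the tool's x, y, z in degrees, a list of three. A call has 1 to 20 rows; each row shifts and turns the commanded pose from where the row before left it, along the tool's axes as they then stand; what a row does not reach is not made up. A row lasts 1/12 s, in which the tool goes at most 41.7 mm and 7.16 degrees, less where a joint would pass 70% of its speed; a pose out of reach is approached as far as the arm can. A call with a gripper value outside its range is refused whole. "gripper" is the opening, from 0 (shut) to 1 (fully open), set as the call begins (left out, the last holds). The fingers move at their own pace and stop on an object; the grip force is fixed at half the most. Time passes only in rows, so rows that do not move let the fingers close. It gives the time, the measured TCP pose, the force, the opening and the grip force at its end, in the units of the state.
- status.observe(): the state, without advancing time (a new reading comes with each control period).
- camera(name): name is "scene" or "top"; returns a dict with "frame" (384x512x3 uint8, red, green, blue), "fovy" (degrees; the focal length in pixels is half the picture's height over the tangent of half this angle, whatever the lens; pixels are square), "cx", "cy" (the principal point, pixels), "T" (4x4, takes a point from camera to world coordinates). Camera axes: x right, y down, z forward; pixel columns grow to the right and rows downward; lengths in m; the calibration is good to about 2 mm. A picture is of the moment at which its call begins. There is no depth.
- bot.finish_job(): hands the job in; it is judged then, once.
Trained networks look in the newest picture that a camera, given by its name, has taken for a name from the list of things; names that differ only in an ending like _2 or _b are one class to them, and where a whole thing is asked for, a point or a joint stands for the part that bears it (a point fixed in the world has none). Each returns a list of dicts, best first, with "score" (0 to 1); they miss things now and then, are a little off and sometimes report something else, mostly with a low value. They report only what shows in the picture. A call takes as long as a camera call.
- nets.silhouettes(thing, camera): "pixels" (384x512 bool, what is visible of it) and "rect" ([left, top, right, bottom] in pixels, round what is visible of it).
- nets.spot_point(thing, camera): "location" ([column, row] in pixels: a listed point, or the origin of a listed thing).
The state is a dict: "time_s": time; "joint_positions": joint angles; "dq": joint speeds; "joint_efforts": joint torques, N m; "tcp_pos": TCP position; "eef_rot": TCP orientation; "force": force on the tool from outside, world axes, zero at the start; "ft_torque": the same for the moment, N m; "gripper_width": finger opening in m; "grip_force": force on a finger pad.
Only numpy, scipy, OpenCV 4.12 (cv2) and the standard library are available. Lean on these libraries where they do the work, as an engineer would, in place of code of your own. Each camera call takes 0.05 s, during which the arm holds its last target. There are 200 camera calls.

## Working session

There is one attempt and no reset: what is moved stays moved. The work goes in short steps, Python scripts to look and compute and a tool call to move; the robot and the scene stay as the last step left them, time stands still between calls to the robot, and variables do not carry over. Pictures are saved under pics/ and viewed, at most 10 in all, crops included, and the job is handed in when it is done.

Besides the shell and the picture viewer there is one more tool, called as name(argument=value, ...) on one line, values as JSON. servo_tool: Moves the arm, as the interface text tells. Its arguments: {"type":"object","properties":{"xyz":{"type":"array","items":{"type":"array","items":{"type":"number"}}},"angular":{"type":"array","items":{"type":"array","items":{"type":"number"}}},"gripper":{"type":"number"}},"required":["xyz","angular"]}

```bash
mkdir -p pics
cat > h.py <<'E'
import numpy as np, cv2
from cell import status, camera, bot, nets
def cam(n):
    c=camera(n); f=c['frame'].shape[0]/2/np.tan(np.radians(c['fovy'])/2)
    c['K']=np.array([[f,0,c['cx']],[0,f,c['cy']],[0,0,1]]); c['T']=np.array(c['T']); return c
def ray(c,p):
    d=np.linalg.inv(c['K'])@np.array([p[0],p[1],1.]); return c['T'][:3,3],c['T'][:3,:3]@d
def atz(c,p,z):
    o,d=ray(c,p); return o+d*(z-o[2])/d[2]
def proj(c,P):
    P=np.atleast_2d(P); q=(P-c['T'][:3,3])@c['T'][:3,:3]; q=q@c['K'].T; return q[:,:2]/q[:,2:]
def tri(c1,p1,c2,p2):
    o1,d1=ray(c1,p1);o2,d2=ray(c2,p2)
    s=np.linalg.lstsq(np.stack([d1,-d2],1),o2-o1,rcond=None)[0]
    a=o1+d1*s[0];b=o2+d2*s[1];return (a+b)/2,np.linalg.norm(a-b)
E
python3 - <<'E'
from h import *
np.set_printoptions(precision=4,suppress=True)
cs={n:cam(n) for n in('scene','top')}
for n,c in cs.items():
    cv2.imwrite(f'pics/{n}0.png',cv2.resize(c['frame'][:,:,::-1],None,fx=1.5,fy=1.5,interpolation=cv2.INTER_CUBIC)); print(n,c['T'],c['K'][0])
for t in ['magenta_block_center','black_block_center','rack','carrier','groove_floor','yellow_block_center','blue_block_center','keeper_pivot','keeper_grip','tin_magenta','tin_blue','brayer','ink_knife']:
    r={}
    for n in cs:
        l=nets.spot_point(t,n); r[n]=l
        print(t,n,[(np.round(x['location'],1).tolist(),round(x['score'],2)) for x in l[:3]])
    if r['scene'] and r['top']:
        print('   ',*tri(cs['scene'],r['scene'][0]['location'],cs['top'],r['top'][0]['location']))
print(status.observe())
E
```

```text
scene [[-0.5765  0.6587 -0.4835  0.9894]
 [ 0.8171  0.4577 -0.3507  0.3392]
 [-0.0097 -0.5972 -0.8021  0.8151]
 [ 0.      0.      0.      1.    ]] [349.8389   0.     254.5496]
top [[-0.0127 -0.9954  0.0952  0.4904]
 [-0.9994  0.0157  0.0311  0.0065]
 [-0.0324 -0.0948 -0.995   1.0014]
 [ 0.      0.      0.      1.    ]] [366.7896   0.     256.952 ]
magenta_block_center scene [([373.9, 262.1], 0.92), ([260.6, 198.7], 0.25)]
magenta_block_center top [([131.1, 214.0], 0.72), ([195.5, 145.7], 0.64)]
    [0.529  0.357  0.0601] 0.013104354077880472
black_block_center scene [([335.5, 245.4], 0.75)]
black_block_center top []
rack scene [([347.8, 272.0], 0.92)]
rack top [([158.8, 200.3], 0.81)]
    [0.5636 0.3091 0.0064] 0.0036841876475900825
carrier scene [([259.2, 198.7], 0.69)]
carrier top [([277.1, 227.2], 0.82)]
    [ 0.4851 -0.0136 -0.0264] 0.0063693530299342455
groove_floor scene [([259.9, 188.9], 0.49), ([282.2, 295.9], 0.47)]
groove_floor top [([273.3, 226.6], 0.61)]
    [ 0.4887 -0.0049  0.0313] 0.0001506380419294055
yellow_block_center scene [([272.5, 187.4], 0.59)]
yellow_block_cen
[... 960 characters left out ...]
 0.004534832827427204
ink_knife scene [([322.8, 206.1], 0.62)]
ink_knife top [([276.7, 226.6], 0.71), ([210.7, 252.4], 0.56), ([413.6, 231.0], 0.33)]
    [0.4631 0.0776 0.0302] 0.19004694556437837
{'time_s': 1.4, 'joint_positions': array([ 1.1044,  0.2999,  1.5211,  0.    ,  1.3207, -0.0666]), 'dq': array([ 0.0009,  0.0008, -0.0007,  0.0013,  0.0004, -0.0009]), 'joint_efforts': array([  0.0007, -54.3351, -36.1977,  -0.    ,   0.0007,  -0.    ]), 'tcp_pos': array([0.2141, 0.5066, 0.2313]), 'eef_rot': array([-0.    ,  0.1986,  0.9801, -0.    ]), 'force': array([ 0.293 , -0.4891,  0.1631]), 'ft_torque': array([ 0.0106,  0.0386, -0.0053]), 'grip_force': 0.0, 'gripper_width': 0.08542775551545614}
```

View pics/scene0.png

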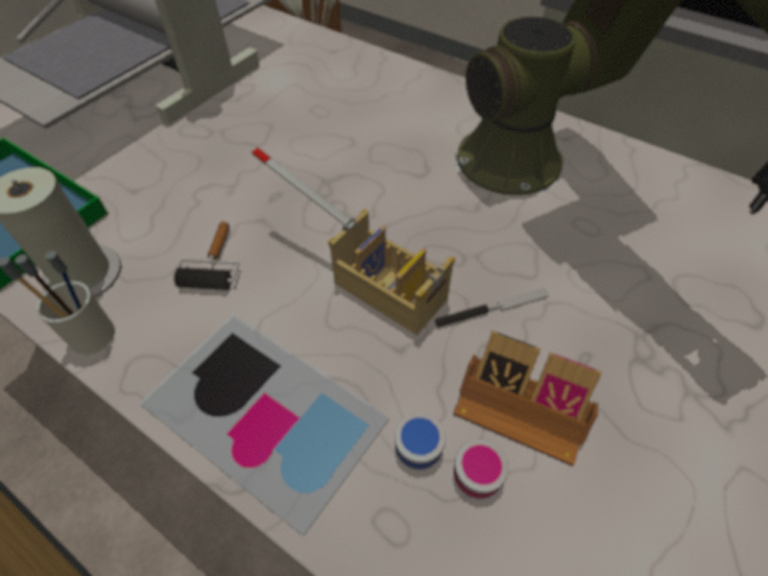

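View pics/top0.png

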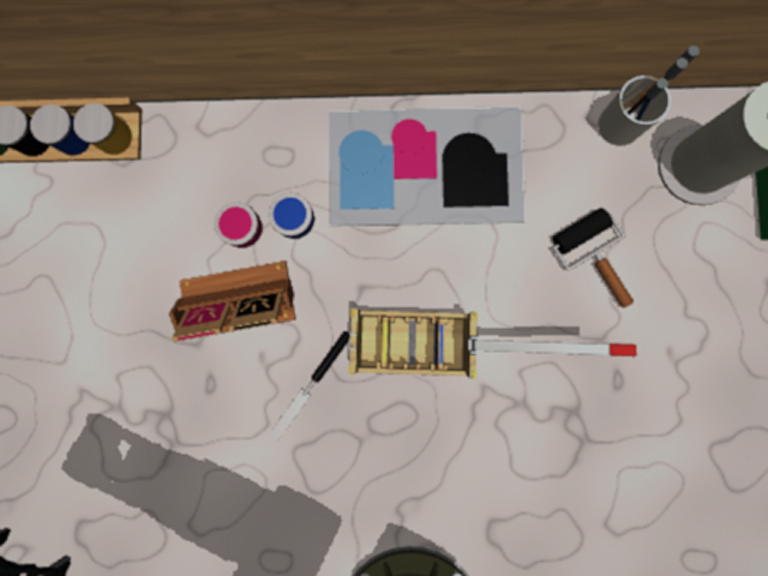

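The scene view shows the magenta block at the right in the rack, at (565,395) of 768x576, with black beside it at (505,370). The box is centred near (390,280) with its middle groove empty, and the bar is thrown back with the red grip at (262,155). The top view agrees: rack at (232,300), box at (413,342), grip at (622,350).

Next I'll fit the models to the silhouettes.

```bash
cat > fit.py <<'E'
from h import *
from scipy.optimize import minimize
from scipy.spatial.transform import Rotation as R
def boxpts(lo,hi): return np.array([[x,y,z] for x in(lo[0],hi[0]) for y in(lo[1],hi[1]) for z in(lo[2],hi[2])])
S=3
def render(c,hulls,color=None,img=None):
    m=np.zeros((384*S,512*S),np.uint8)
    for P in hulls:
        q=cv2.convexHull(((proj(c,P)+.5)*S*16).astype(np.int32)); cv2.fillConvexPoly(m,q,1,shift=4)
    return m
def carrier_h(p):
    x,y,a=p; r=R.from_euler('z',a).as_matrix()
    b=[((-.052,-.1,0),(.052,.1,.075)),((-.052,-.1,0),(.052,-.09,.122)),((-.052,.09,0),(.052,.1,.122))]
    return [boxpts(*k)@r.T+[x,y,0] for k in b]
def block_R(a,lean): return R.from_euler('z',a).as_matrix()@R.from_euler('y',-lean).as_matrix()
def blocks_h(p,off=0.,zlo=-.029,lean=np.radians(32)):
    x,y,z,a=p; r=block_R(a,lean)
    return [boxpts((-.0045,-.04+off,zlo),(.0045,.04+off,.055))@r.T+[x,y,z]]
def up(m): return cv2.resize(m.astype(np.uint8),None,fx=S,fy=S,interpolation=cv2.INTER_NEAREST)
def iou(a,b): return (a&b).sum()/max(1,(a|b).sum())
E
cat > run1.py <<'E'
from fit import *
np.set_printoptions(precision=4,suppress=True)
cs={n:cam(n) for n in('scene','top')}
def sil(t,n):
    l=nets.silhouettes(t,n); 
    if l: print(t,n,round(l[0]['score'],2),np.round(l[0]['rect']),l[0]['pixels'].sum())
    return l[0]['pixels'] if l else None
masks={(t,n):sil(t,n) for t in('carrier','magenta_block_center','black_block_center','keeper_grip') for n in cs}
import pickle; pickle.dump((cs,masks),open('m.pkl','wb'))
def union_score(n,model,t,ign):
    return iou(model&~ign,up(masks[t,n])&~ign)
yb={n:np.zeros((384*S,512*S),np.uint8) for n in cs}
def fc(p): return -sum(iou(render(cs[n],carrier_h(p)),up(masks['carrier',n])) for n in cs if masks['carrier',n] is not None)
def fb(p): return -sum(iou(render(cs[n],blocks_h(p,o)),up(masks[t,n])) for n in cs for t,o in(('magenta_block_center',0),('black_block_center',-.094)) if masks[t,n] is not None)
def opt(f,x0,st):
    x0=np.array(x0); sim=np.vstack([x0]+[x0+np.eye(len(x0))[i]*st[i] for i in range(len(x0))])
    r=minimize(f,x0,method='Nelder-Mead',options=dict(initial_simplex=sim,maxiter=150,xatol=2e-4,fatol=1e-4)); print(r.x,r.fun); return r.x
c=opt(fc,[.487,-.008,0],[.01,.01,.05]); b=opt(fb,[.53,.357,.06,.25],[.01,.01,.01,.08])
tiles=[]
for (n,h,ctr) in (('top',None,(275,228)),('scene',None,(260,182)),('top',None,(155,200)),('scene',None,(352,262))):
    im=cv2.resize(cs[n]['frame'][:,:,::-1],None,fx=4,fy=4,interpolation=cv2.INTER_CUBIC)
    for P in carrier_h(c)+blocks_h(b,0,-.055)+blocks_h(b,-.094,-.055):
        q=(proj(cs[n],P)+.5)*4
        for i in range(8):
            for k in(1,2,4):
                if not i&k: cv2.line(im,q[i].astype(int).tolist(),q[i|k].astype(int).tolist(),(0,255,0),1)
    u,v=ctr; tiles.append(im[v*4-150*1:v*4+150,u*4-200:u*4+200])
cv2.imwrite('pics/fit1.png',np.vstack([np.hstack(tiles[:2]),np.hstack(tiles[2:])]))
E
time python3 run1.py
```

```text
carrier scene 0.69 [168. 100. 303. 221.] 3329
carrier top 0.56 [233. 204. 421. 252.] 4081
magenta_block_center scene 0.62 [351. 235. 401. 275.] 1326
magenta_block_center top 0.93 [112. 204. 150. 228.] 643
black_block_center scene 0.61 [317. 219. 363. 264.] 1145
black_block_center top 0.9 [148. 193. 192. 220.] 637
keeper_grip scene 0.84 [169.  98. 234. 148.] 477
keeper_grip top 0.74 [313. 224. 423. 238.] 819
[ 0.4837 -0.0086 -0.0424] -1.3395002374274187
[0.5316 0.3511 0.0645 0.1767] -3.7111992408712196
real	0m3.618s
user	0m2.552s
sys	0m1.391s
```

View pics/fit1.png

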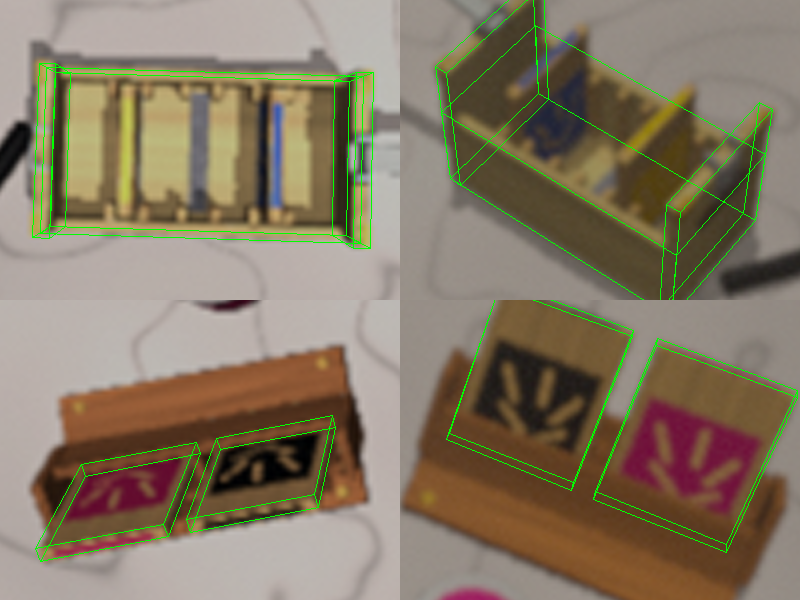

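The mosaic shows both fits lying on the images to within about 1–2 mm: the box outline in the two upper tiles and the block outlines in the two lower ones. The middle groove's felt is at (199,150) of the first tile. I'll cross-check it and work out the approach.

```bash
cat > mv.py <<'E'
from fit import *
np.set_printoptions(precision=4,suppress=True)
C=np.array([.4837,-.0086]);CA=-.0424
B=np.array([.5316,.3511,.0645]);BA=.1767
def cur():
    s=status.observe(); q=s['eef_rot']; return np.array(s['tcp_pos']),R.from_quat([q[1],q[2],q[3],q[0]]).as_matrix()
def rackR():
    r=block_R(BA,np.radians(32)); return np.stack([r[:,1],r[:,0],-r[:,2]],1)
def downR(ang): # tool y at world angle ang, tool z down
    y=np.array([np.cos(ang),np.sin(ang),0]);z=np.array([0,0,-1.]);return np.stack([np.cross(y,z),y,z],1)
def plan(p1,R1,p0=None,R0=None,mm=30,deg=5.5,N=None):
    if p0 is None: p0,R0=cur()
    w=R.from_matrix(R0.T@R1).as_rotvec(); t=R0.T@(np.array(p1)-p0)
    N=N or int(max(np.ceil(np.linalg.norm(t)*1.1e3/mm),np.ceil(np.degrees(np.linalg.norm(w))/deg),1))
    Q=R.from_rotvec(w/N).as_matrix(); M=sum(np.linalg.matrix_power(Q,k) for k in range(N))
    v=np.linalg.solve(M,t); print('N',N,'xyz cm',np.round(v*100,3),'ang',np.round(np.degrees(w/N),3))
E
python3 - <<'E'
from mv import *
import pickle
cs,m=pickle.load(open('m.pkl','rb'))
print(atz(cs['top'],(274.25,227.5),.010), atz(cs['top'],(273.3,226.6),.010))
r=R.from_euler('z',CA).as_matrix()
z=block_R(BA,np.radians(32))[:,2]
T=B+z*.118; print(T,rackR()); plan(T,rackR(),mm=36)
print('down',B+z*.018)
# keeper fit
piv=np.r_[C,0]+r@[0,-.095,.128]
for th in np.arange(2.6,3.05,.05):
    g=piv+.217*(np.cos(th)*r[:,1]+np.sin(th)*np.array([0,0,1])); print(round(th,2),g,proj(cs['scene'],g)[0],proj(cs['top'],g)[0])
E
```

```text
[ 0.4863 -0.0078  0.01  ] [ 0.4887 -0.0052  0.01  ]
[0.47   0.3401 0.1646] [[-0.1758  0.8348  0.5217]
 [ 0.9844  0.1491  0.0932]
 [ 0.      0.5299 -0.848 ]]
N 12 xyz cm [-2.49   0.543  0.848] ang [-2.441 -1.325  4.619]
down [0.5222 0.3494 0.0798]
2.6 [ 0.4718 -0.2893  0.2399] [175.8986  88.6799] [414.4089 233.3517]
2.65 [ 0.4716 -0.2946  0.2304] [175.1541  90.8927] [415.239  233.3402]
2.7 [ 0.4714 -0.2995  0.2207] [174.5671  93.2057] [415.7678 233.3195]
2.75 [ 0.4712 -0.3039  0.2108] [174.1344  95.6099] [416.0044 233.2901]
2.8 [ 0.471  -0.3078  0.2007] [173.8525  98.097 ] [415.959  233.2523]
2.85 [ 0.4709 -0.3112  0.1904] [173.7176 100.6584] [415.6423 233.2067]
2.9 [ 0.4707 -0.314   0.1799] [173.7257 103.2864] [415.0654 233.1536]
2.95 [ 0.4706 -0.3164  0.1693] [173.8728 105.973 ] [414.2401 233.0935]
3.0 [ 0.4706 -0.3181  0.1586] [174.1548 108.7109] [413.178  233.0269]
```

servo_tool(xyz=[[-2.49,0.54,0.85],[-2.49,0.54,0.85],[-2.49,0.54,0.85],[-2.49,0.54,0.85],[-2.49,0.54,0.85],[-2.49,0.54,0.85],[-2.49,0.54,0.85],[-2.49,0.54,0.85],[-2.49,0.54,0.85],[-2.49,0.54,0.85],[-2.49,0.54,0.85],[-2.49,0.54,0.85],[0,0,0]], angular=[[-2.44,-1.33,4.62],[-2.44,-1.33,4.62],[-2.44,-1.33,4.62],[-2.44,-1.33,4.62],[-2.44,-1.33,4.62],[-2.44,-1.33,4.62],[-2.44,-1.33,4.62],[-2.44,-1.33,4.62],[-2.44,-1.33,4.62],[-2.44,-1.33,4.62],[-2.44,-1.33,4.62],[-2.44,-1.33,4.62],[0,0,0]], gripper=0.6)

```text
time_s: 2.98
tcp_pos: [0.4706, 0.3368, 0.1629]
eef_rot: [0.178, 0.62, 0.735, 0.211]
force: [-0.4, -0.1, 1.0]
gripper_width: 0.0517
grip_force: 0.0
```

Run:
```python
from mv import *
z=block_R(BA,np.radians(32))[:,2]
p,r=cur(); print(p,status.observe()['joint_positions'],status.observe()['gripper_width']); plan(B+z*.118,rackR()); plan(B+z*.018,rackR())
cs=cam('scene'); ct=cam('top')
a=cv2.resize(cs['frame'][150:300,250:450,::-1],None,fx=2,fy=2,interpolation=cv2.INTER_CUBIC)
b=cv2.resize(ct['frame'][130:280,60:260,::-1],None,fx=2,fy=2,interpolation=cv2.INTER_CUBIC)
cv2.imwrite('pics/pre.png',np.hstack([a,b]))
```

```text
[0.4706 0.3368 0.1629] [ 0.665   0.2374  1.8677 -0.4747  0.5866  0.834 ] 0.051707134288446026
N 1 xyz cm [ 0.33   0.089 -0.142] ang [ 0.029  0.272 -0.34 ]
N 4 xyz cm [0.09  0.022 2.465] ang [ 0.007  0.068 -0.085]
```

View pics/pre.png

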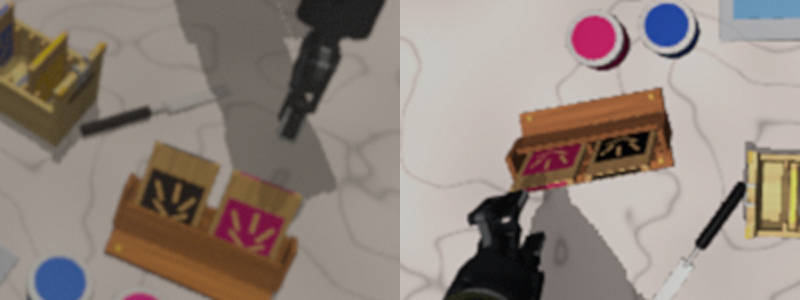

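The picture shows the gripper, half open, in line above the magenta block: fingers at (515,200) in the right half, block top at (545,185). I'll advance along the slant.

servo_tool(xyz=[[0.33,0.09,0],[0,0,1.5],[0,0,1.5],[0,0,1.5],[0,0,1.3],[0,0,1.0],[0,0,1.0],[0,0,1.0],[0,0,1.0],[0,0,0]], angular=[[0,0.27,-0.34],[0,0,0],[0,0,0],[0,0,0],[0,0,0],[0,0,0],[0,0,0],[0,0,0],[0,0,0],[0,0,0]])

```text
time_s: 3.92
tcp_pos: [0.5213, 0.3526, 0.0801]
eef_rot: [0.176, 0.615, 0.739, 0.211]
force: [0.1, -0.1, -0.5]
gripper_width: 0.0516
grip_force: 0.0
```

Run:
```python
from mv import *
z=block_R(BA,np.radians(32))[:,2]
s=status.observe(); print(s['tcp_pos'],s['force'],s['gripper_width']); plan(B+z*.018,rackR())
cs=cam('scene'); ct=cam('top')
a=cv2.resize(cs['frame'][200:300,300:430,::-1],None,fx=3,fy=3,interpolation=cv2.INTER_CUBIC)
b=cv2.resize(ct['frame'][160:260,90:220,::-1],None,fx=3,fy=3,interpolation=cv2.INTER_CUBIC)
cv2.imwrite('pics/grasp.png',np.hstack([a,b]))
```

```text
[0.5213 0.3526 0.0801] [ 0.0917 -0.0844 -0.4896] 0.051554043389685264
N 1 xyz cm [-0.33   0.005  0.044] ang [-0.071 -0.169  0.369]
```

View pics/grasp.png

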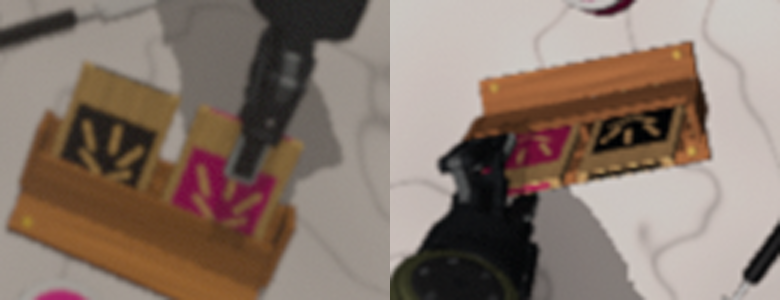

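Picture: the front finger lies over the upper part of the magenta face at (245,165) in the left half, a few mm to the +y side of centre. I'll centre it, then close.

servo_tool(xyz=[[-0.3,0,0],[0,0,0]], angular=[[0,0,0.3],[0,0,0]])

```text
time_s: 4.18
tcp_pos: [0.5217, 0.3496, 0.0823]
eef_rot: [0.176, 0.617, 0.737, 0.213]
force: [0.2, -0.4, 0.4]
gripper_width: 0.0515
grip_force: 0.0
```

servo_tool(xyz=[[0,0,0],[0,0,0],[0,0,0],[0,0,0],[0,0,0],[0,0,0],[0,0,0]], angular=[[0,0,0],[0,0,0],[0,0,0],[0,0,0],[0,0,0],[0,0,0],[0,0,0]], gripper=0)

```text
time_s: 4.77
tcp_pos: [0.5214, 0.3498, 0.0816]
eef_rot: [0.176, 0.616, 0.738, 0.212]
force: [-2.8, 0.9, -0.4]
gripper_width: 0.0083
grip_force: 60.4
```

Run:
```python
from mv import *
z=block_R(BA,np.radians(32))[:,2]
s=status.observe(); print(s['tcp_pos'],s['force'],s['gripper_width'],s['grip_force']); plan(B+z*.018,rackR())
```

```text
[0.5214 0.3498 0.0816] [-2.7744  0.946  -0.3715] 0.008300936142046545 60.4241806268692
N 1 xyz cm [-0.047 -0.036  0.19 ] ang [-0.012 -0.2    0.046]
```

servo_tool(xyz=[[0,0,-0.4],[0,0,-0.6],[0,0,-0.8],[0,0,-0.8],[0,0,-0.8],[0,0,-0.8],[0,0,-0.8],[0,0,-0.8],[0,0,-0.8],[0,0,-0.8],[0,0,-0.8],[0,0,-1.0],[0,0,-1.0],[0,0,-1.5],[0,0,-1.5],[0,0,-1.5]], angular=[[0,0,0],[0,0,0],[0,0,0],[0,0,0],[0,0,0],[0,0,0],[0,0,0],[0,0,0],[0,0,0],[0,0,0],[0,0,0],[0,0,0],[0,0,0],[0,0,0],[0,0,0],[0,0,0]])

```text
time_s: 6.1
tcp_pos: [0.4443, 0.3354, 0.2074]
eef_rot: [0.176, 0.616, 0.738, 0.213]
force: [-0.9, 0.4, -1.5]
gripper_width: 0.0079
grip_force: 60.3
```

Run:
```python
from mv import *
s=status.observe(); p,r=cur(); print(p,s['force'],s['gripper_width'],s['joint_positions'])
# mid: raise in world to z .30, rotate to box, above box centre
T=np.array([.4863,-.0078,.30]); plan(T,downR(np.pi/2+CA))
up=p+[-.0,0,.08]; plan(up,r); plan(T,downR(np.pi/2+CA),up,r)
```

```text
[0.4443 0.3354 0.2074] [-0.8644  0.3653 -1.5107] 0.007925831227976571 [ 0.6949  0.1298  1.8789 -0.4257  0.6788  0.7885]
N 16 xyz cm [-1.87  -1.297 -0.887] ang [ 1.692  1.339 -4.699]
N 3 xyz cm [ 0.008  1.414 -2.261] ang [0. 0. 0.]
N 16 xyz cm [-1.803 -1.446 -0.405] ang [ 1.692  1.339 -4.699]
```

servo_tool(xyz=[[0,1.4,-2.2],[0,1.4,-2.3],[0,1.4,-2.3],[-1.8,-1.45,-0.4],[-1.8,-1.45,-0.4],[-1.8,-1.45,-0.4],[-1.8,-1.45,-0.4],[-1.8,-1.45,-0.4],[-1.8,-1.45,-0.4],[-1.8,-1.45,-0.4],[-1.8,-1.45,-0.4],[-1.8,-1.45,-0.4],[-1.8,-1.45,-0.4],[-1.8,-1.45,-0.4],[-1.8,-1.45,-0.4],[-1.8,-1.45,-0.4],[-1.8,-1.45,-0.4],[-1.8,-1.45,-0.4],[-1.8,-1.45,-0.4],[0,0,0]], angular=[[0,0,0],[0,0,0],[0,0,0],[1.69,1.34,-4.7],[1.69,1.34,-4.7],[1.69,1.34,-4.7],[1.69,1.34,-4.7],[1.69,1.34,-4.7],[1.69,1.34,-4.7],[1.69,1.34,-4.7],[1.69,1.34,-4.7],[1.69,1.34,-4.7],[1.69,1.34,-4.7],[1.69,1.34,-4.7],[1.69,1.34,-4.7],[1.69,1.34,-4.7],[1.69,1.34,-4.7],[1.69,1.34,-4.7],[1.69,1.34,-4.7],[0,0,0]])

```text
time_s: 7.77
tcp_pos: [0.4878, -0.0097, 0.2985]
eef_rot: [-0.0, 0.019, 1.0, -0.001]
force: [-1.4, -0.4, -1.2]
gripper_width: 0.008
grip_force: 60.2
```

Run:
```python
from mv import *
p,r=cur(); print(p,status.observe()['joint_positions'],r[:,1],r[:,2]); plan([.4863,-.0078,.30],downR(np.pi/2+CA)); plan([.4863,-.0078,.22],downR(np.pi/2+CA))
cs=cam('scene'); ct=cam('top')
for n in('scene','top'):
    l=nets.spot_point('magenta_block_center',n); print(n,[(np.round(x['location'],1),round(x['score'],2)) for x in l[:2]],proj(cs if n=='scene' else ct,p+r[:,2]*-.018+0*p))
a=cv2.resize(cs['frame'][60:240,180:380,::-1],None,fx=2,fy=2,interpolation=cv2.INTER_CUBIC)
b=cv2.resize(ct['frame'][130:310,180:380,::-1],None,fx=2,fy=2,interpolation=cv2.INTER_CUBIC)
cv2.imwrite('pics/over.png',np.hstack([a,b]))
```

```text
[ 0.4878 -0.0097  0.2985] [-0.0941  0.1145  1.588  -0.0016  1.4396 -1.6266] [ 0.038   0.9993 -0.0016] [-0.0007 -0.0015 -1.    ]
N 1 xyz cm [ 0.159  0.181 -0.151] ang [-0.089 -0.037  0.25 ]
N 3 xyz cm [0.052 0.063 2.616] ang [-0.03  -0.012  0.083]
scene [(array([257.7, 121.7]), 0.64)] [[258.6475 107.7222]]
top [(array([209. , 253.1]), 0.71)] [[277.646  227.2987]]
```

View pics/over.png

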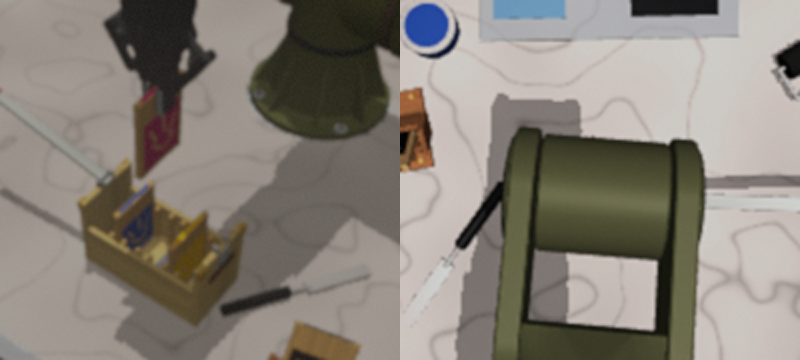

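Picture: the magenta block hangs upright over the box at (158,130) in the left half. The arm hides the box from the top camera. I'll refine the box pose from the saved masks without the keeper, and fit the held block in the scene view.

```bash
cat > run2.py <<'E'
from mv import *
import pickle
cs,m=pickle.load(open('m.pkl','rb'))
def opt(f,x0,st):
    x0=np.array(x0); sim=np.vstack([x0]+[x0+np.eye(len(x0))[i]*st[i] for i in range(len(x0))])
    r=minimize(f,x0,method='Nelder-Mead',options=dict(initial_simplex=sim,maxiter=200,xatol=1e-4,fatol=1e-5)); print(r.x,r.fun); return r.x
K=np.ones((3,3),np.uint8)
ign={n:up(cv2.dilate(m['keeper_grip',n].astype(np.uint8),K,iterations=2)) for n in cs}
def fc(ns): return lambda p:-sum(iou(render(cs[n],carrier_h(p))&~ign[n]&1,up(m['carrier',n])&~ign[n]&1) for n in ns)
for ns in(['scene'],['top'],['scene','top']): opt(fc(ns),[.4837,-.0086,-.0424],[.006,.006,.03])
s=cam('scene'); l=nets.silhouettes('magenta_block_center','scene'); print(l[0]['score'],l[0]['rect'])
mk=up(l[0]['pixels']); p,r=cur()
def fb(q):
    P=boxpts((-.04,-.0045,-.055),(.04,.0045,.055))@R.from_euler('y',q[2]).as_matrix().T+[q[0],0,.018+q[1]]
    mod=render(s,[P@r.T+p]); 
    # fingers hide part: score only lower 65 mm via weighting: ignore top part pixels
    T=boxpts((-.02,-.03,-.08),(.02,.03,.01)); g=render(s,[T@r.T+p])
    return -iou(mod&~g&1,mk&~g&1)
opt(fb,[0,0,0],[.005,.005,.04])
E
python3 run2.py
```

```text
[ 0.4828 -0.0096 -0.0449] -0.7473953734769557
[ 0.4838 -0.0051 -0.043 ] -0.8489270917073775
[ 0.4835 -0.0078 -0.0416] -1.5779120670850975
0.67 [245.5, 107.4, 272.6, 145.1]
[0.0009 0.0007 0.0139] -0.9333516937482788
```

Run:
```python
from mv import *
import pickle
cs,m=pickle.load(open('m.pkl','rb')); c=cs['top']; f=c['frame']
hsv=cv2.cvtColor(f,cv2.COLOR_RGB2HSV); 
w=((hsv[...,1]<70)).astype(np.uint8); w[:, :268]=0; w[:,282:]=0; w[:210]=0; w[246:]=0
n,lab,st,ce=cv2.connectedComponentsWithStats(w)
for i in range(1,n):
    if st[i,4]>20: 
        print('felt',st[i],ce[i],atz(c,ce[i],.010)); ys,xs=np.where(lab==i); print('  ends',ys.min(),ys.max(),cv2.minAreaRect(np.stack([xs,ys],1).astype(np.float32)))
H=hsv[...,0].astype(int)
for nm,lo,hi,u0,u1 in(('yellow',24,34,250,262),('blue',105,125,285,298)):
    w=((H>=lo)&(H<=hi)&(hsv[...,1]>120)&(hsv[...,2]>90)).astype(np.uint8); w[:,:u0]=0;w[:,u1:]=0;w[:205]=0;w[250:]=0
    ys,xs=np.where(w); print(nm,len(xs),xs.mean(),ys.mean(),xs.min(),xs.max(),ys.min(),ys.max(),atz(c,(xs.mean(),ys.mean()),.12))
print('row227',f[227,262:300].tolist())
r=R.from_euler('z',CA).as_matrix()
for P in([-.044,0,.01],[.044,0,.01],[0,-.0075,.01],[0,.0075,.01],[0,-.1,.122],[0,.1,.122]): print(P,proj(c,np.r_[C,0]+r@P)[0])
print('wallrow', f[212,230:248].sum(1).tolist() if 0 else [f[v,232:242].astype(int).sum(1).tolist() for v in(215,240)],[f[v,311:324].astype(int).sum(1).tolist() for v in(215,245)])
```

```text
felt [272 214   6  30 146] [274.1301 228.4247] [ 0.4838 -0.0074  0.01  ]
  ends 214 243 ((274.5, 228.5), (29.0, 5.0), 90.0)
yellow 90 256.2111111111111 227.1 255 258 215 241 [0.4882 0.0369 0.12  ]
blue 24 294.0 228.5 294 294 217 240 [ 0.4838 -0.0532  0.12  ]
row227 [[188, 178, 121], [187, 177, 121], [187, 177, 121], [187, 178, 121], [187, 177, 121], [187, 178, 122], [187, 178, 121], [187, 179, 122], [187, 178, 121], [188, 179, 122], [152, 146, 117], [114, 111, 115], [109, 107, 113], [107, 105, 111], [114, 109, 106], [160, 153, 114], [187, 179, 122], [187, 179, 122], [188, 180, 123], [188, 180, 123], [188, 182, 124], [188, 181, 123], [160, 148, 99], [132, 112, 74], [131, 109, 73], [134, 112, 74], [124, 104, 73], [83, 73, 61], [27, 29, 42], [36, 34, 36], [117, 113, 102], [112, 123, 161], [69, 98, 176], [142, 128, 141], [186, 170, 115], [188, 183, 123], [188, 183, 125], [187, 183, 125]]
[-0.044, 0, 0.01] [274.1683 244.9818]
[0.044, 0, 0.01] [274.9934 212.0694]
[0, -0.0075, 0.01] [277.3772 228.5406]
[0, 0.0075, 0.01] [271.7895 228.3727]
[0, -0.1, 0.122] [317.4796 230.0354]
[0, 0.1, 0.122] [233.4697 227.5079]
wallrow [[332, 313, 412, 480, 472, 420, 273, 142, 150, 307], [435, 389, 421, 430, 437, 316, 151, 129, 172, 249]] [[121, 146, 352, 471, 483, 486, 492, 531, 560, 559, 557, 556, 556], [114, 151, 360, 462, 465, 474, 518, 554, 553, 552, 555, 555, 554]]
```

Felt centre and the block midpoint agree: the groove is at about (0.484, -0.008). I'll lower to just above the ribs, then average the pose readings because single ones are noisy.

servo_tool(xyz=[[0.1,0,2.0],[0.05,0,2.0],[0,0,2.0],[0,0,2.0],[0,0,2.0],[0,0,1.5],[0,0,1.5],[0,0,0],[0,0,0]], angular=[[0,0,0],[0,0,0],[0,0,0],[0,0,0],[0,0,0],[0,0,0],[0,0,0],[0,0,0],[0,0,0]])

```text
time_s: 8.82
tcp_pos: [0.4844, -0.0074, 0.1681]
eef_rot: [-0.0, 0.021, 1.0, 0.0]
force: [0.8, 0.4, -0.5]
gripper_width: 0.0081
grip_force: 60.3
```

```bash
cat >> mv.py <<'E'
def avg(n=10):
    ps=[];rs=[];fs=[]
    for i in range(n):
        c=camera('scene'); s=status.observe(); ps.append(s['tcp_pos']); fs.append(s['force']); rs.append(np.roll(s['eef_rot'],-1))
    print('mean',np.mean(ps,0),'sd',np.std(ps,0),'F',np.mean(fs,0)); return np.mean(ps,0),R.from_quat(rs).mean().as_matrix()
E
cat > run3.py <<'E'
from mv import *
p,r=avg(); print(r[:,1],r[:,2])
s=cam('scene'); l=nets.silhouettes('magenta_block_center','scene'); mk=up(l[0]['pixels']); print(l[0]['score'],l[0]['rect'])
im=cv2.resize(s['frame'][:,:,::-1],None,fx=6,fy=6,interpolation=cv2.INTER_CUBIC)
blk=boxpts((-.04,-.0045,-.055),(.04,.0045,.055))+[.0009,0,.0187]
for P in [*carrier_h([.484,-.0082,CA]),blk@r.T+p]:
    q=(proj(s,P)+.5)*6
    for i in range(8):
        for k in(1,2,4):
            if not i&k: cv2.line(im,q[i].astype(int).tolist(),q[i|k].astype(int).tolist(),(0,255,0),1)
cv2.imwrite('pics/ins.png',im[100*6:200*6,205*6:315*6])
plan([.485,-.0082,.164],downR(np.pi/2+CA),p,r)
E
python3 run3.py
```

```text
mean [ 0.4849 -0.0077  0.1687] sd [0.0001 0.0001 0.0004] F [ 0.2663  0.0248 -0.3928]
[0.0421 0.9991 0.0003] [ 0.0014  0.0002 -1.    ]
0.96 [249.5, 150.9, 271.9, 185.9]
N 1 xyz cm [-0.009 -0.051  0.468] ang [0.015 0.079 0.016]
```

View pics/ins.png

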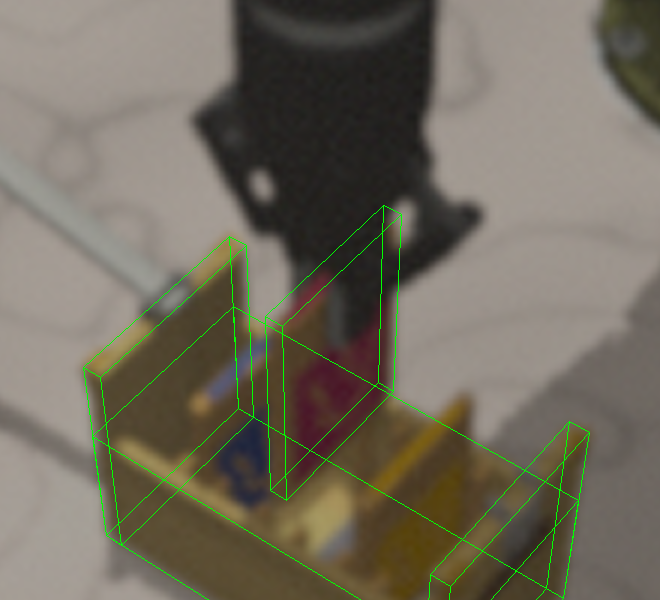

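Picture: the held block stands just above the box between blue (left) and yellow (right), over the empty groove. The outlines match to 1–2 mm. I'll lower slowly and watch the force.

servo_tool(xyz=[[0,-0.05,0.5],[0,0,0.7],[0,0,0.7],[0,0,0.5],[0,0,0.5],[0,0,0.5],[0,0,0.5],[0,0,0]], angular=[[0,0,0],[0,0,0],[0,0,0],[0,0,0],[0,0,0],[0,0,0],[0,0,0],[0,0,0]])

```text
time_s: 10.08
tcp_pos: [0.4843, -0.0082, 0.1278]
eef_rot: [-0.001, 0.021, 1.0, 0.0]
force: [0.6, -0.5, -1.1]
gripper_width: 0.0081
grip_force: 60.3
```

servo_tool(xyz=[[0,0,0.5],[0,0,0.6],[0,0,0.6],[0,0,0.6],[0,0,0.6],[0,0,0.5],[0,0,0.3],[0,0,0.2],[0,0,0],[0,0,0]], angular=[[0,0,0],[0,0,0],[0,0,0],[0,0,0],[0,0,0],[0,0,0],[0,0,0],[0,0,0],[0,0,0],[0,0,0]])

```text
time_s: 10.92
tcp_pos: [0.4848, -0.0082, 0.09]
eef_rot: [0.0, 0.021, 1.0, 0.0]
force: [-0.0, 0.5, -0.1]
gripper_width: 0.0078
grip_force: 60.3
```

servo_tool(xyz=[[0,0,0.2],[0,0,0.2],[0,0,0.1],[0,0,0]], angular=[[0,0,0],[0,0,0],[0,0,0],[0,0,0]])

```text
time_s: 11.25
tcp_pos: [0.4861, -0.0085, 0.0885]
eef_rot: [0.002, 0.021, 1.0, -0.0]
force: [-15.4, -0.1, 43.5]
gripper_width: 0.008
grip_force: 67.6
```

servo_tool(xyz=[[0,0,0.1],[0,0,0.1],[0,0,0]], angular=[[0,0,0],[0,0,0],[0,0,0]])

```text
time_s: 11.5
tcp_pos: [0.487, -0.0086, 0.0882]
eef_rot: [0.004, 0.021, 1.0, -0.0]
force: [-21.3, 0.1, 63.3]
gripper_width: 0.0083
grip_force: 71.2
```

Contact at about z = 0.088. I'll relieve the pressure, then release with a small opening.

servo_tool(xyz=[[0,0,-0.2],[0,0,-0.2],[0,0,0]], angular=[[0,0,0],[0,0,0],[0,0,0]])

```text
time_s: 11.75
tcp_pos: [0.4855, -0.0083, 0.0884]
eef_rot: [0.002, 0.021, 1.0, 0.0]
force: [-4.8, -0.5, 19.3]
gripper_width: 0.0083
grip_force: 64.5
```

servo_tool(xyz=[[0,0,0],[0,0,0],[0,0,0],[0,0,0]], angular=[[0,0,0],[0,0,0],[0,0,0],[0,0,0]], gripper=0.3)

```text
time_s: 12.08
tcp_pos: [0.4846, -0.0082, 0.0866]
eef_rot: [-0.0, 0.021, 1.0, 0.0]
force: [-0.3, 0.0, -0.1]
gripper_width: 0.0256
grip_force: 0.0
```

Run:
```python
from mv import *
s=cam('scene'); l=nets.silhouettes('magenta_block_center','scene'); print(l[0]['score'],l[0]['rect'],nets.spot_point('magenta_block_center','scene')[:1])
im=cv2.resize(s['frame'][:,:,::-1],None,fx=6,fy=6,interpolation=cv2.INTER_CUBIC)
rr=R.from_euler('z',CA).as_matrix(); g=np.array([.484,-.0082,.01])
for o in(0,.045,-.045):
    P=boxpts((-.04,o-.0045,0),(.04,o+.0045,.11))@rr.T+g; q=(proj(s,P)+.5)*6
    for i in range(8):
        for k in(1,2,4):
            if not i&k: cv2.line(im,q[i].astype(int).tolist(),q[i|k].astype(int).tolist(),(0,255,0),1)
cv2.imwrite('pics/rel.png',im[110*6:210*6,205*6:315*6]); p,r=avg(4)
```

```text
0.82 [250.3, 167.8, 268.0, 191.1] [{'location': [259.0, 180.2], 'score': 0.82}]
mean [ 0.4847 -0.0082  0.0868] sd [0. 0. 0.] F [-0.2236 -0.1566 -0.0398]
```

View pics/rel.png

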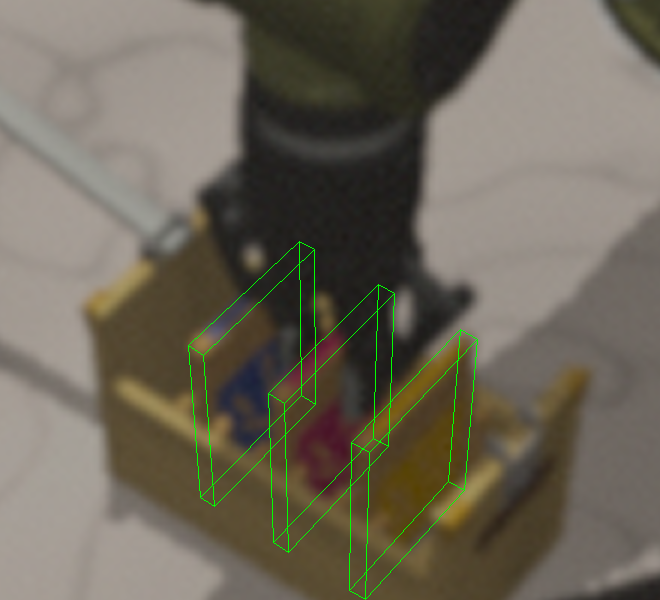

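Picture: the magenta block now stands between blue and yellow, with its top stripe at (335,345) on the model's home outline, level with its neighbours. I'll lift clear.

servo_tool(xyz=[[0,0,-0.5],[0,0,-0.8],[0,0,-1.2],[0,0,-2],[0,0,-3],[0,0,-3],[0,0,-3],[0,0,-3],[0,0,-3],[0,0,0]], angular=[[0,0,0],[0,0,0],[0,0,0],[0,0,0],[0,0,0],[0,0,0],[0,0,0],[0,0,0],[0,0,0],[0,0,0]])

```text
time_s: 13.27
tcp_pos: [0.4859, -0.0084, 0.2885]
eef_rot: [0.005, 0.021, 1.0, -0.0]
force: [-0.3, 1.0, 1.4]
gripper_width: 0.0256
grip_force: 0.0
```

```bash
cat > run4.py <<'E'
from mv import *
s,t=cam('scene'),cam('top'); r=R.from_euler('z',CA).as_matrix(); piv=np.array([.484,-.0082,0])+r@[0,-.095,.128]
def cen(c,u0,v0,u1,v1):
    h=cv2.cvtColor(c['frame'],cv2.COLOR_RGB2HSV); w=((h[...,0]<6)|(h[...,0]>174))&(h[...,1]>150)&(h[...,2]>90)
    k=np.zeros_like(w);k[v0:v1,u0:u1]=1; v,u=np.where(w&k); print(len(u),u.min(),u.max(),v.min(),v.max()); return u.mean(),v.mean()
a=cen(s,155,85,200,125); b=cen(t,395,220,435,245); print(a,b); G,e=tri(s,a,t,b); print('tri',G,e)
def f(th): return piv+.217*(np.cos(th)*r[:,1]+np.sin(th)*np.array([0,0,1]))
th=min(np.arange(2.6,3.05,.01),key=lambda x:np.linalg.norm(proj(s,f(x))[0]-a)+np.linalg.norm(proj(t,f(x))[0]-b)); print(th,f(th),proj(s,f(th)),proj(t,f(th)))
p,rr=cur(); print(p); H=f(th)+[0,0,.1]
plan(H,downR(CA)); plan(p+[0,0,.04],rr); plan(H,downR(CA),p+[0,0,.04],rr)
E
python3 run4.py
```

```text
43 169 178 99 107
117 407 423 230 236
(np.float64(173.41860465116278), np.float64(103.0)) (np.float64(415.0), np.float64(233.0))
tri [ 0.4714 -0.3137  0.1814] 0.0008135105571316502
2.889999999999994 [ 0.4711 -0.3131  0.182 ] [[173.744  102.8639]] [[415.0088 233.0292]]
[ 0.4848 -0.0083  0.2832]
N 17 xyz cm [-1.339 -1.476  0.008] ang [0.008 0.007 5.295]
N 2 xyz cm [-0.005  0.    -2.   ] ang [0. 0. 0.]
N 17 xyz cm [-1.338 -1.477  0.244] ang [0.008 0.007 5.295]
```

servo_tool(xyz=[[-1.34,-1.48,0],[-1.34,-1.48,0],[-1.34,-1.48,0],[-1.34,-1.48,0],[-1.34,-1.48,0],[-1.34,-1.48,0],[-1.34,-1.48,0],[-1.34,-1.48,0],[-1.34,-1.48,0],[-1.34,-1.48,0],[-1.34,-1.48,0],[-1.34,-1.48,0],[-1.34,-1.48,0],[-1.34,-1.48,0],[-1.34,-1.48,0],[-1.34,-1.48,0],[-1.34,-1.48,0],[0,0,0],[0,0,0]], angular=[[0,0,5.3],[0,0,5.3],[0,0,5.3],[0,0,5.3],[0,0,5.3],[0,0,5.3],[0,0,5.3],[0,0,5.3],[0,0,5.3],[0,0,5.3],[0,0,5.3],[0,0,5.3],[0,0,5.3],[0,0,5.3],[0,0,5.3],[0,0,5.3],[0,0,5.3],[0,0,0],[0,0,0]], gripper=0.6)

```text
time_s: 14.95
tcp_pos: [0.4698, -0.3138, 0.2809]
eef_rot: [-0.001, 0.723, 0.691, 0.0]
force: [0.8, 0.9, -0.1]
gripper_width: 0.0515
grip_force: 0.0
```

Run:
```python
from mv import *
p,r=avg(3); print(r[:,1],r[:,2]); plan([.4711,-.3131,.163],downR(CA),p,r)
t=cam('top');s=cam('scene')
h=cv2.cvtColor(t['frame'],cv2.COLOR_RGB2HSV)
l=nets.spot_point('magenta_block_center','top'); print([(x['location'],x['score']) for x in l[:2]])
f=t['frame']; print('row227',f[227,270:284].tolist())
g=np.array([.484,-.0082,.12]); print(proj(t,g))
a=cv2.resize(f[195:260,225:330,::-1],None,fx=4,fy=4,interpolation=cv2.INTER_CUBIC); b=cv2.resize(s['frame'][70:135,140:245,::-1],None,fx=4,fy=4,interpolation=cv2.INTER_CUBIC)
cv2.imwrite('pics/chk.png',np.vstack([a,b]))
```

```text
mean [ 0.4706 -0.3131  0.2812] sd [0.0002 0.0002 0.0001] F [-0.0462 -0.0616  0.1651]
[ 0.9991 -0.0423 -0.0006] [-0.0006  0.001  -1.    ]
N 5 xyz cm [-0.001  0.011  2.364] ang [-0.007 -0.012  0.001]
[([387.3, 154.6], 0.68), ([270.7, 229.3], 0.48)]
row227 [[138, 116, 77], [136, 114, 77], [106, 85, 64], [151, 102, 89], [191, 97, 121], [190, 70, 123], [181, 116, 106], [186, 169, 114], [195, 188, 129], [196, 188, 130], [196, 188, 130], [197, 189, 130], [196, 189, 130], [196, 189, 129]]
[[275.1216 228.6362]]
```

View pics/chk.png

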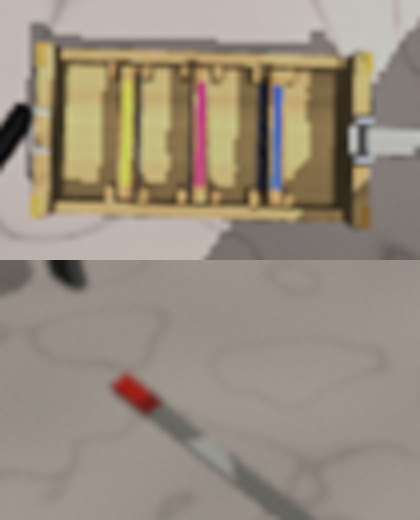

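Picture: from the top camera the magenta stripe sits in the middle groove at (200,135), parallel with yellow and blue and equally long. The red grip is free at (137,393). I'll descend on the grip.

servo_tool(xyz=[[0,0.05,2],[0,0,2],[0,0,2],[0,0,2],[0,0,1.3],[0,0,1.3],[0,0,1.2],[0,0,0],[0,0,0]], angular=[[0,0,0],[0,0,0],[0,0,0],[0,0,0],[0,0,0],[0,0,0],[0,0,0],[0,0,0],[0,0,0]])

```text
time_s: 16.0
tcp_pos: [0.4711, -0.3133, 0.1637]
eef_rot: [-0.0, 0.722, 0.692, 0.0]
force: [-0.2, -0.5, 0.7]
gripper_width: 0.0516
grip_force: 0.0
```

servo_tool(xyz=[[0,0,0],[0,0,0],[0,0,0],[0,0,0],[0,0,0]], angular=[[0,0,0],[0,0,0],[0,0,0],[0,0,0],[0,0,0]], gripper=0)

```text
time_s: 16.42
tcp_pos: [0.4703, -0.3138, 0.1642]
eef_rot: [-0.0, 0.723, 0.691, -0.0]
force: [-7.5, -1.1, 0.7]
gripper_width: 0.0165
grip_force: 60.8
```

```bash
cat > arc.py <<'E'
from mv import *
# grasp point relative pivot in box y-z plane; rows along arc with tool vertical
p,rr=avg(3); r=R.from_euler('z',CA).as_matrix(); piv=np.array([.484,-.0082,0])+r@[0,-.095,.128]
g=p+rr[:,2]*.0-np.array([0,0,-.019]); d=r.T@(g-piv); th=np.arctan2(d[2],d[1]); print('radius',np.hypot(d[1],d[2]),'x off',d[0],'theta',th, status.observe()['gripper_width'])
def row(a,b):
    w=.217*(np.cos(b)-np.cos(a))*r[:,1]+.217*(np.sin(b)-np.sin(a))*np.array([0,0,1]); return np.round(rr.T@w*100,2).tolist()
ths=np.arange(th,-.01,-.1)
print([row(a,b) for a,b in zip(ths[:-1],ths[1:])], ths[-1])
E
python3 arc.py
```

```text
mean [ 0.4703 -0.3138  0.1642] sd [0. 0. 0.] F [-7.4349 -1.1088  1.0907]
radius 0.21805875413687237 x off -0.0007051136713497673 theta 2.88559710503638 0.016462402712546106
[[0.65, -0.0, -2.07], [0.86, -0.0, -1.99], [1.05, -0.0, -1.9], [1.24, -0.0, -1.78], [1.41, -0.0, -1.65], [1.56, -0.0, -1.5], [1.71, -0.0, -1.34], [1.83, -0.0, -1.16], [1.94, -0.0, -0.97], [2.03, -0.0, -0.77], [2.09, -0.0, -0.57], [2.14, -0.0, -0.36], [2.16, -0.0, -0.14], [2.17, -0.0, 0.08], [2.15, -0.0, 0.29], [2.11, -0.0, 0.51], [2.05, -0.0, 0.71], [1.97, -0.0, 0.91], [1.87, -0.0, 1.11], [1.75, -0.0, 1.29], [1.61, -0.0, 1.45], [1.46, -0.0, 1.61], [1.29, -0.0, 1.75], [1.11, -0.0, 1.87], [0.92, 0.0, 1.97], [0.71, 0.0, 2.05], [0.51, 0.0, 2.11], [0.29, 0.0, 2.15]] 0.0855971050363773
```

servo_tool(xyz=[[0.3,0,-1.05],[0.35,0,-1.0],[0.41,0,-1.0],[0.45,0,-1.0],[0.5,0,-0.95],[0.55,0,-0.95],[0,0,0]], angular=[[0,0,0],[0,0,0],[0,0,0],[0,0,0],[0,0,0],[0,0,0],[0,0,0]])

```text
time_s: 17.15
tcp_pos: [0.4715, -0.2867, 0.2246]
eef_rot: [-0.001, 0.722, 0.692, -0.0]
force: [-8.3, 3.6, -4.0]
gripper_width: 0.0164
grip_force: 59.7
```

```bash
python3 arc.py
```

```text
mean [ 0.4714 -0.2872  0.2237] sd [0.     0.0001 0.0002] F [-6.8789  2.5142 -2.737 ]
radius 0.21705441521391783 x off -0.0007167740158523004 theta 2.585021987413023 0.016442020723317845
[[1.24, -0.0, -1.78], [1.41, -0.0, -1.65], [1.57, -0.0, -1.5], [1.71, -0.0, -1.34], [1.83, -0.0, -1.16], [1.94, -0.0, -0.97], [2.03, -0.0, -0.77], [2.09, -0.0, -0.56], [2.14, -0.0, -0.35], [2.16, -0.0, -0.14], [2.17, -0.0, 0.08], [2.15, -0.0, 0.3], [2.11, -0.0, 0.51], [2.05, -0.0, 0.72], [1.97, -0.0, 0.92], [1.86, 0.0, 1.11], [1.74, 0.0, 1.29], [1.61, 0.0, 1.46], [1.45, 0.0, 1.61], [1.28, 0.0, 1.75], [1.1, 0.0, 1.87], [0.91, 0.0, 1.97], [0.71, 0.0, 2.05], [0.5, 0.0, 2.11], [0.29, 0.0, 2.15]] 0.08502198741302092
```

Tracks well with low forces. I'll continue past upright.

servo_tool(xyz=[[1.24,0,-1.78],[1.41,0,-1.65],[1.57,0,-1.5],[1.71,0,-1.34],[1.83,0,-1.16],[1.94,0,-0.97],[2.03,0,-0.77],[2.09,0,-0.56],[2.14,0,-0.35],[2.16,0,-0.14],[2.17,0,0.08],[2.15,0,0.3],[0,0,0],[0,0,0]], angular=[[0,0,0],[0,0,0],[0,0,0],[0,0,0],[0,0,0],[0,0,0],[0,0,0],[0,0,0],[0,0,0],[0,0,0],[0,0,0],[0,0,0],[0,0,0],[0,0,0]])

```text
time_s: 18.47
tcp_pos: [0.482, -0.0631, 0.3225]
eef_rot: [0.0, 0.722, 0.692, 0.001]
force: [0.0, -0.3, 0.3]
gripper_width: -0.0001
grip_force: 0.0
```

```bash
python3 arc.py
```

```text
mean [ 0.482  -0.0641  0.3223] sd [0.     0.0003 0.0001] F [ 0.0677 -0.3477  0.1875]
radius 0.21684947964012322 x off 0.0003623104366658128 theta 1.3897286151382635 0.000105823231907586
[[2.11, -0.0, 0.5], [2.05, -0.0, 0.71], [1.97, -0.0, 0.91], [1.87, -0.0, 1.1], [1.75, -0.0, 1.28], [1.61, -0.0, 1.45], [1.46, -0.0, 1.6], [1.29, -0.0, 1.74], [1.11, -0.0, 1.86], [0.92, -0.0, 1.96], [0.72, -0.0, 2.05], [0.51, -0.0, 2.11], [0.3, -0.0, 2.15]] 0.08972861513826236
```

The sleeve slipped out and the fingers are shut. I'll find the bar.

Run:
```python
from mv import *
s,t=cam('scene'),cam('top'); r=R.from_euler('z',CA).as_matrix(); piv=np.array([.484,-.0082,0])+r@[0,-.095,.128]
def cen(c,u0,v0,u1,v1):
    h=cv2.cvtColor(c['frame'],cv2.COLOR_RGB2HSV); w=((h[...,0]<6)|(h[...,0]>174))&(h[...,1]>150)&(h[...,2]>90)
    k=np.zeros_like(w);k[v0:v1,u0:u1]=1; v,u=np.where(w&k); print(len(u)); return (u.mean(),v.mean()) if len(u) else None
a=cen(s,140,20,270,200); b=cen(t,280,190,450,270); print(a,b)
if a and b: print(tri(s,a,t,b))
f=lambda th: piv+.217*(np.cos(th)*r[:,1]+np.sin(th)*np.array([0,0,1]))
if a:
  th=min(np.arange(1.2,3.05,.01),key=lambda x:np.linalg.norm(proj(s,f(x))[0]-a)); print(th,f(th),proj(s,f(th)),proj(t,f(th)))
cv2.imwrite('pics/slip.png',np.hstack([cv2.resize(c['frame'][v:v+150,u:u+190,::-1],None,fx=2,fy=2,interpolation=cv2.INTER_CUBIC) for c,u,v in((s,130,30),(t,240,150))]))
```

```text
0
0
None None
```

View pics/slip.png

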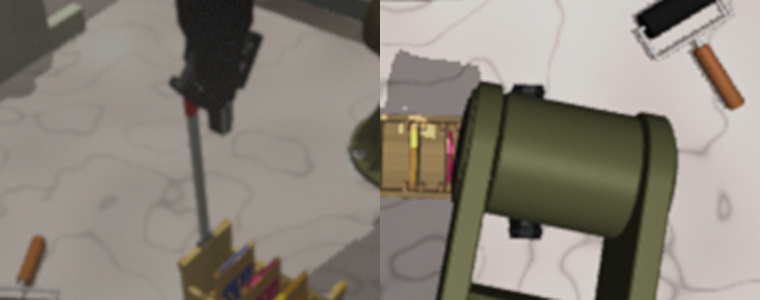

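Picture: the bar stands nearly upright, with its sleeve at (190,105) in the left half. The shut fingers are just on its +y side at (220,125). I'll get its angle numerically, then push it over from the -y side.

```bash
cat > ang.py <<'E'
from mv import *
def bar_angle(lo=0,hi=3.,win=None):
    s=cam('scene'); r=R.from_euler('z',CA).as_matrix(); piv=np.array([.484,-.0082,0])+r@[0,-.095,.128]
    f=lambda th: piv+.217*(np.cos(th)*r[:,1]+np.sin(th)*np.array([0,0,1]))
    h=cv2.cvtColor(s['frame'],cv2.COLOR_RGB2HSV); w=(((h[...,0]<8)|(h[...,0]>176))&(h[...,1]>130)&(h[...,2]>45)).astype(np.uint8)
    n,lab,st,ce=cv2.connectedComponentsWithStats(w)
    for i in range(1,n):
        if st[i,4]<4: continue
        th=min(np.arange(lo,hi,.01),key=lambda x:np.linalg.norm(proj(s,f(x))[0]-ce[i])); e=np.linalg.norm(proj(s,f(th))[0]-ce[i])
        if e<10: print('red',st[i],ce[i],'theta',round(th,2),'err px',round(e,1),f(th))
    return s
if __name__=='__main__':
    bar_angle(); print(cur()[0])
E
python3 ang.py
```

```text
red [223  81   5   7  22] [224.7273  83.8636] theta 1.57 err px 4.1 [ 0.48   -0.1029  0.345 ]
[ 0.4819 -0.0644  0.3219]
```

servo_tool(xyz=[[0,0,-2.2],[0,0,-2.2],[0,0,-2.3],[-2.3,0,0],[-2.3,0,0],[-2.3,0,0],[-2.3,0,0],[-2.3,0,0],[0,0,2.0],[0,0,2.0],[0,0,1.5],[0,0,0],[0,0,0]], angular=[[0,0,0],[0,0,0],[0,0,0],[0,0,0],[0,0,0],[0,0,0],[0,0,0],[0,0,0],[0,0,0],[0,0,0],[0,0,0],[0,0,0],[0,0,0]], gripper=0)

```text
time_s: 19.85
tcp_pos: [0.4768, -0.179, 0.3339]
eef_rot: [-0.0, 0.723, 0.691, 0.0]
force: [0.5, 0.9, 0.8]
gripper_width: 0.0001
grip_force: 0.0
```

```bash
python3 ang.py
cat > push.py <<'E'
from mv import *
import sys
p,rr=avg(3); r=R.from_euler('z',CA).as_matrix(); piv=np.array([.484,-.0082,0])+r@[0,-.095,.128]
d=r.T@(p-piv); print('tcp rel pivot (box)',d)
def tgt(t,rho=.213): return np.array([0,rho*np.cos(t)-.016*np.sin(t)+.004*np.cos(t),rho*np.sin(t)+.005*np.cos(t)])
ths=np.array([float(x) for x in sys.argv[1:]]); P=[d]+[tgt(t) for t in ths]
print([np.round(rr.T@(r@(b-a))*100,2).tolist() for a,b in zip(P[:-1],P[1:])])
E
python3 push.py 1.7 1.6 1.5 1.4 1.3 1.2 1.1 1.0 .9 .8 .7 .6 .5 .4 .3 .2 .1 0
```

```text
red [222  71   6  17  69] [224.6377  78.6522] theta 1.6 err px 0.8 [ 0.4797 -0.1094  0.3449]
[ 0.477  -0.179   0.3348]
mean [ 0.4772 -0.1789  0.335 ] sd [0.     0.     0.0001] F [ 0.0891 -0.5728 -0.1704]
tcp rel pivot (box) [ 0.0004 -0.0758  0.207 ]
[[3.2, -0.04, -0.36], [2.15, -0.0, -0.22], [2.17, -0.0, -0.01], [2.17, -0.0, 0.21], [2.15, -0.0, 0.42], [2.11, -0.0, 0.62], [2.05, -0.0, 0.82], [1.96, -0.01, 1.02], [1.86, -0.01, 1.2], [1.74, -0.01, 1.37], [1.6, -0.01, 1.52], [1.44, -0.01, 1.66], [1.27, -0.01, 1.79], [1.09, -0.01, 1.89], [0.89, -0.01, 1.98], [0.69, -0.0, 2.05], [0.48, -0.0, 2.1], [0.27, -0.0, 2.12]]
```

servo_tool(xyz=[[1.6,0,-0.2],[1.6,0,-0.16],[2.15,0,-0.22],[2.17,0,-0.01],[2.17,0,0.21],[2.15,0,0.42],[2.11,0,0.62],[2.05,0,0.82],[1.96,0,1.02],[0,0,0],[0,0,0]], angular=[[0,0,0],[0,0,0],[0,0,0],[0,0,0],[0,0,0],[0,0,0],[0,0,0],[0,0,0],[0,0,0],[0,0,0],[0,0,0]])

```text
time_s: 20.97
tcp_pos: [0.4848, 0.0011, 0.3093]
eef_rot: [0.0, 0.722, 0.692, 0.0]
force: [-0.3, 0.7, 0.8]
gripper_width: -0.0002
grip_force: 0.0
```

```bash
python3 ang.py; python3 push.py .9 .8 .7 .6 .5 .4 .3 .2 .1 0
```

```text
red [266 111  11   9  25] [271.2  114.72] theta 0.97 err px 1.2 [0.4852 0.0194 0.307 ]
[0.485  0.0005 0.3096]
mean [ 0.485  -0.      0.3096] sd [0.     0.0001 0.0001] F [0.1919 0.3356 0.9131]
tcp rel pivot (box) [0.0007 0.1032 0.1816]
[[1.91, -0.07, 1.16], [1.74, -0.01, 1.37], [1.6, -0.01, 1.52], [1.44, -0.01, 1.66], [1.27, -0.01, 1.79], [1.09, -0.0, 1.9], [0.89, -0.0, 1.98], [0.69, -0.0, 2.05], [0.48, -0.0, 2.1], [0.27, -0.0, 2.12]]
```

The bar follows, at θ ≈ 0.97. I'll continue down to about 0.1.

servo_tool(xyz=[[1.91,-0.07,1.16],[1.74,0,1.37],[1.6,0,1.52],[1.44,0,1.66],[1.27,0,1.79],[1.09,0,1.9],[0.89,0,1.98],[0.69,0,2.05],[0.48,0,2.1],[0,0,0],[0,0,0]], angular=[[0,0,0],[0,0,0],[0,0,0],[0,0,0],[0,0,0],[0,0,0],[0,0,0],[0,0,0],[0,0,0],[0,0,0],[0,0,0]])

```text
time_s: 22.08
tcp_pos: [0.4891, 0.1113, 0.1537]
eef_rot: [-0.0, 0.723, 0.691, -0.0]
force: [-0.0, -0.7, -0.1]
gripper_width: -0.0001
grip_force: 0.0
```

```bash
python3 ang.py; python3 push.py 0
```

```text
red [293 179  14   9  64] [299.4062 183.2656] theta 0.06 err px 0.1 [0.4892 0.1133 0.141 ]
[0.4896 0.1113 0.1546]
mean [0.4897 0.1114 0.1551] sd [0. 0. 0.] F [ 0.0624  0.1141 -0.1842]
tcp rel pivot (box) [0.0007 0.2147 0.0271]
[[0.23, -0.07, 2.21]]
```

servo_tool(xyz=[[0.2,-0.05,0.6],[0,0,0.5],[0,0,0.4],[0,0,0.4],[0,0,0.3],[0,0,0]], angular=[[0,0,0],[0,0,0],[0,0,0],[0,0,0],[0,0,0],[0,0,0]])

```text
time_s: 22.78
tcp_pos: [0.4888, 0.1138, 0.1327]
eef_rot: [0.0, 0.722, 0.691, 0.0]
force: [-7.9, -2.3, 16.9]
gripper_width: -0.0
grip_force: 8.3
```

servo_tool(xyz=[[0,0,0.1],[0,0,0],[0,0,0]], angular=[[0,0,0],[0,0,0],[0,0,0]])

```text
time_s: 23.03
tcp_pos: [0.4889, 0.1138, 0.1324]
eef_rot: [0.0, 0.722, 0.691, 0.001]
force: [-11.7, -2.3, 26.6]
gripper_width: -0.0003
grip_force: 13.4
```

The bar is on its stop: the tips are at 0.1325, closed is expected at 0.133, and the force is rising stiffly. I'll lift off and check.

servo_tool(xyz=[[0,0,-0.4],[0,0,-1],[0,0,-2],[0,0,-3],[0,0,-3],[0,0,-3],[0,0,-3],[0,0,-3],[-3,0,0],[-3,0,0],[-3,0,0],[-3,0,0],[-3,0,0],[-3,0,0],[-3,0,0],[-3,0,0],[-3,0,0],[-3,0,0],[0,0,0],[0,0,0]], angular=[[0,0,0],[0,0,0],[0,0,0],[0,0,0],[0,0,0],[0,0,0],[0,0,0],[0,0,0],[0,0,0],[0,0,0],[0,0,0],[0,0,0],[0,0,0],[0,0,0],[0,0,0],[0,0,0],[0,0,0],[0,0,0],[0,0,0],[0,0,0]])

```text
time_s: 24.7
tcp_pos: [0.4751, -0.187, 0.3143]
eef_rot: [-0.0, 0.723, 0.691, 0.0]
force: [0.7, 0.3, 0.0]
gripper_width: 0.0002
grip_force: 0.0
```

```bash
sed -i 's/bar_angle(); print/bar_angle(lo=-.2); print/' ang.py; python3 ang.py
python3 - <<'E'
from mv import *
s,t=cam('scene'),cam('top'); r=R.from_euler('z',CA).as_matrix()
g=np.array([.484,-.0082,0])+r@[0,.122,.128]; print('closed grip expected',proj(s,g),proj(t,g))
for c,win in((s,(280,165,325,205)),(t,(205,205,245,245))):
    h=cv2.cvtColor(c['frame'],cv2.COLOR_RGB2HSV); w=((h[...,0]<6)|(h[...,0]>174))&(h[...,1]>130)&(h[...,2]>60)
    v,u=np.where(w); k=(u>win[0])&(u<win[2])&(v>win[1])&(v<win[3]); print(k.sum(),u[k].mean(),v[k].mean())
for n in('scene','top'):
    l=nets.spot_point('magenta_block_center',n); print(n,[(np.round(x['location'],1),round(x['score'],2)) for x in l[:2]])
m=np.array([.484,-.0082,.065]); print(proj(s,m),proj(t,m)); print(status.observe()['time_s'],status.observe()['force'])
E
```

```text
red [292 181  15  11  89] [298.7416 186.236 ] theta 0.01 err px 0.3 [0.4892 0.1137 0.1302]
[ 0.4753 -0.186   0.3145]
closed grip expected [[298.997  186.7001]] [[223.8372 227.116 ]]
85 298.8705882352941 186.21176470588236
102 223.95098039215685 226.64705882352942
scene [(array([259.8, 180.6]), 0.88)]
top [(array([271.3, 228. ]), 0.49)]
[[259.8976 179.793 ]] [[274.7563 228.4827]]
24.95 [-0.0445 -0.4205  0.2474]
```

```bash
python3 -c "
from cell import bot; print(bot.finish_job())"
```

```text
the job is handed in; nothing more can be done
None
```

The job is handed in at about 25 s of robot time: my last camera measurements put the magenta block home in the middle groove and the keeper bar in its catch (about 0.01 rad), with the gripper clear; the hand-in gave no verdict.

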